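Gauge a bushing's bore with a go / no-go plug gauge

ROBOT

A 7-joint arm with a two-finger parallel gripper is mounted at the origin on the work surface. World frame = base frame: x ahead of the robot, y to its left, z up, the work surface at z = 0. Lengths are in m, angles in rad, forces in N, time in s.
With the tool pointing down it reaches from about 0.4 to 0.85 m from the base axis. Payload 4.5 kg.
Tool frame: the origin (TCP) lies at the very end of the fingers, on their centre line; the grasp point (between the pads) lies 19 mm behind it; z points along the fingers, y is the line along which they close (so a half turn about z gives the same grasp; the last joint's range is limited). The gripper opens to 85 mm and grips with 20 to 120 N. Pads are 22 mm wide; open, the fingers measure 114 mm over their backs; the gripper's body (76 mm by 85 mm) begins 54 mm behind the grasp point. The pads swing forward as they close: fully open they stand 13 mm farther back than shut.
Start: joints at [1.14, 0.689, -0.195, 1.565, 0.157, 0.902, -0.215], TCP at [0.28, -0.559, 0.231] pointing down, gripper open.
Joint ranges: [-3.01, 3.01], [-0.46, 2.08], [-1.47, 1.51], [0.13, 2.56], [-1, 4.14], [0.04, 2.09], [-2.66, 2.66]. Speed limits (rad/s): [2.57, 2.57, 3.14, 3.14, 3.14, 3.14, 3.14].

INTERFACE

Orientations are given as a unit quaternion [x, y, z, w].
In Python, from workcell import env, vision, finish_job gives the robot as it stands.
- The arm moves only by the shell command python3 -m inch 'ROWS' [OPENING] [FORCE]. ROWS is JSON, a list of rows, each an object of numbers: "tx", "ty", "tz": the shift along the tool's x, y, z in cm; "wx", "wy", "wz": the turn, a rotation vector about the tool's x, y, z in degrees. A call has 1 to 5 rows; each row shifts and turns the commanded pose from where the row before left it, along the tool's axes as they then stand; what a row does not reach is not made up. A row lasts 1/8 s, in which the tool goes at most 62.5 mm and 10.7 degrees, less where a joint would pass 70% of its speed; a pose out of reach is approached as far as the arm can. A call is refused whole if a number of a shift passes 6.25 or a number of a turn 10.7, either way. A call with a gripper value outside its range is refused whole. OPENING is the opening, from 0 (shut) to 1 (fully open), set as the call begins (- or left out, the last holds). The fingers move at their own pace and stop on an object; FORCE is the grip in N (left out, the last holds). Time passes only in rows, so rows that do not move let the fingers close. It gives the time, the measured TCP pose, the force, the opening and the grip force at its end, in the units of the state.
- env.get_obs(): the state, without advancing time (a new reading comes with each control period).
- vision.snapshot(name): name is "scene" or "top" or "wrist"; returns the picture (384x512x3 uint8, blue, green, red); there is no depth.
- vision.camera_params(name): a dict with "vfov" (degrees; the focal length in pixels is half the picture's height over the tangent of half this angle, whatever the lens; pixels are square), "cx", "cy" (the principal point, pixels), "k1" (the pictures are not rectified: a ray, as slopes to the right and down, at radius r is drawn at 1 + k1 r^2 times it, then the intrinsics apply), "rvec" (rotation vector, rad) and "tvec" (3), from world to camera coordinates, as OpenCV has them; the wrist camera has in their place "hand_eye" (4x4, takes a point from camera to tool coordinates, whose origin is the TCP and whose axes are the flange's). Camera axes: x right, y down, z forward; pixel columns grow to the right and rows downward; lengths in m; the calibration is good to about 2 mm. A picture is of the moment at which its call begins: read the wrist's pose just before it. camera_params takes no time and is no camera call.
- finish_job(): hands the job in; it is judged then, once.
Trained networks look in the newest picture that a camera, given by its name, has taken for a name from the list of things; names that differ only in an ending like _2 or _b are one class to them, and where a whole thing is asked for, a point or a joint stands for the part that bears it (a point fixed in the world has none). Each returns a list of dicts, best first, with "score" (0 to 1); they miss things now and then, are a little off and sometimes report something else, mostly with a low value. They report only what shows in the picture. A call takes as long as a camera call. They do not tell look-alikes from the thing itself.
- vision.find_in(label, camera): "at" ([column, row] in pixels, amid what is visible of it).
- vision.regions_of(label, camera): "region" (384x512 bool, what is visible of it) and "at" ([column, row] in pixels, amid what is visible of it).
- vision.spot_point(label, camera): "at" ([column, row] in pixels: a listed point, or the origin of a listed thing).
The state is a dict: "time": time; "q": joint angles; "qvel": joint speeds; "tau": joint torques, N m; "tcp_pos": TCP position; "tcp_rot": TCP orientation; "ft_force": force on the tool from outside, world axes, zero at the start; "wrist_torque": the same for the moment, N m; "opening": opening from 0.0 (shut) to 1.0 (fully open); "grip_force": force on a finger pad.
Only numpy, scipy, OpenCV 4.12 (cv2) and the standard library are available. Lean on these libraries where they do the work, as an engineer would, in place of code of your own. Each camera call takes 0.05 s, during which the arm holds its last target. There are 200 camera calls.

TASK

Check the bore of the bronze bushing in the vise with the larger of the two plug gauges: push its slim go end in until the collar is home against the bushing, draw it out, then press its thick no-go end firmly and squarely on the mouth of the bore at the other side for a moment to confirm that it refuses to enter. Then lay the gauge gently back on the bench about where it lay, leaving the smaller gauge alone.

Things in the scene. Friction and masses are not known exactly. Their poses are not given: they have to be found in the camera images.
- gauge_mid (a point): Grip centre of the larger plug gauge (loose, 0.4 kg, 155 mm long), 25 mm above the bench. Long axis: its own y (yaw within 0.4 rad of 0). Grip bar 30 mm square, 35 mm each way along y, balances at the centre; then 50 mm square collars it rests on, outer faces 45 mm out. At -y the slim steel go plug, 29 mm dia, 40 mm long, last 12 mm tapering to 15 mm. Grasp from above, fingers closing along x.
- gauge_nogo (a point): Centre of the flat end face of the larger gauge's no-go plug, the thick short steel one (41 mm diameter, 25 mm long) beyond the +y collar. This point is 70 mm from the grip centre along the gauge's +y, on the same axis as the go plug; axes as the gauge.
- bore (a point): Centre of the 35 mm bore of a bronze bushing (64 mm dia, 40 mm long) fixed in a bolted vise, 110 mm up. The bore runs level right through along its y (yaw within 0.3 rad of 0), a mouth 20 mm off at +y and at -y: go enters from +y, no-go meets the -y mouth. Grip centre is 65 mm from here with go home, 90 mm with no-go on the mouth. Vise: 36 mm wide in y near the bushing, 90 mm below 68 mm height.
- spare_mid (a point): Centre, 17 mm above the bench, of the smaller plug gauge, a bystander of the same shape and materials (112 mm long, collars 34 mm square, plugs 16 and 22 mm); leave it alone. The two gauges lie one on each side of the vise, either way round.
There are look-alikes about, which are no part of the job. What is shaped like the part that bears gauge_mid but blue or purple is not meant.

How it is judged:
On the way, in this order (a step that is already met when the one before it is completed fails the run):
1. the larger gauge's go end is in the bore, its collar within 8 mm of the bushing's face (distance between gauge_mid and bore below 0.0735 m and angle between the y axis of gauge_mid and the y axis of bore, either way round below 0.2 rad and x of gauge_mid in the frame of bore between -0.012 and 0.012 m and z of gauge_mid in the frame of bore between -0.012 and 0.012 m), for 0.1 s.
2. the no-go end is pressed with over 1.5 N on the mouth of the bore, centred within 10 mm and square within 11 degrees, and stays out (distance between gauge_nogo and bore between 0.015 and 0.03 m and angle between the y axis of gauge_mid and the y axis of bore, either way round below 0.2 rad and x of gauge_nogo in the frame of bore between -0.01 and 0.01 m and z of gauge_nogo in the frame of bore between -0.01 and 0.01 m and contact force between gauge and vise above 1.5 N), for 0.05 s.
At the end, for the whole second after the job is handed in: The larger gauge lies flat on the bench on its collars, let go and at rest, its centre within 100 mm of where it lay at the start (height (world z) of gauge_mid between 0.018 and 0.032 m and distance of gauge_mid from where it was at the start of the episode below 0.1 m and linear speed of gauge below 0.02 m/s); the robot touches nothing.
It fails at once if the smaller gauge is shifted by more than 30 mm (distance of spare_mid from where it was at the start of the episode above 0.03 m).
It fails at once if the larger gauge is dropped on the bench from a height (over 0.9 m/s near the bench) (height (world z) of gauge_mid below 0.06 m and linear speed of gauge above 0.9 m/s).
It also fails if it takes over 67 s, if anything falls off the work surface, if the arm or the gripper's body presses on something with over 40 N, if the wrist force passes 120 N, or if a joint passes its speed limit or range.

## Working session

There is one attempt and no reset: what is moved stays moved. The work goes in short steps, Python scripts to look and compute and a shell command to move; the robot and the scene stay as the last step left them, time stands still between calls to the robot, and variables do not carry over. Pictures are saved under pics/ and viewed, at most 10 in all, crops included, and the job is handed in when it is done.

```bash
mkdir -p pics; ls
cat > h.py <<'E'
import numpy as np, cv2
from scipy.spatial.transform import Rotation as R
from workcell import env, vision
def ray(cam,px,obs=None):
    p=vision.camera_params(cam); f=192/np.tan(np.radians(p["vfov"]/2))
    d=np.array([(px[0]-p["cx"])/f,(px[1]-p["cy"])/f]); u=d.copy()
    for _ in range(30): u=d/(1+p["k1"]*(u@u))
    v=np.array([u[0],u[1],1.])
    if "hand_eye" in p:
        o=obs or env.get_obs(); H=np.array(p["hand_eye"]); Rt=R.from_quat(o["tcp_rot"]).as_matrix()
        return Rt@H[:3,3]+np.array(o["tcp_pos"]), Rt@H[:3,:3]@v
    M=cv2.Rodrigues(np.array(p["rvec"],float))[0]
    return -M.T@np.array(p["tvec"]).ravel(), M.T@v
def at_z(cam,px,z,obs=None):
    o,d=ray(cam,px,obs); return o+d*(z-o[2])/d[2]
def tri(rays):
    A=0;b=0
    for o,d in rays:
        d=d/np.linalg.norm(d);P=np.eye(3)-np.outer(d,d);A=A+P;b=b+P@o
    return np.linalg.solve(A,b)
E
python3 - <<'E'
from h import *
np.set_printoptions(precision=3,suppress=True)
ims=[]
for c in("scene","top"):
    im=vision.snapshot(c); 
    for l,z in(("gauge_mid",.025),("gauge_nogo",.025),("bore",.11),("spare_mid",.017)):
        for r in vision.spot_point(l,c)[:4]:
            print(c,l,np.round(r["at"],1),round(r["score"],2),at_z(c,r["at"],z))
    ims.append(im)
cv2.imwrite("pics/a.png",cv2.resize(np.hstack(ims),(800,300)))
cv2.imwrite("pics/top.png",cv2.resize(ims[1],(800,600)))
print(env.get_obs())
E
```

```text
pics
scene gauge_mid [351.7 239.6] 0.81 [0.67  0.357 0.025]
scene gauge_mid [407.8 210.4] 0.7 [0.6   0.543 0.025]
scene gauge_mid [284.5 150.5] 0.69 [0.346 0.215 0.025]
scene gauge_mid [321.5 192.2] 0.64 [0.51  0.302 0.025]
scene gauge_nogo [345.4 187.9] 0.95 [0.504 0.377 0.025]
scene gauge_nogo [334.4 158.5] 0.8 [0.395 0.366 0.025]
scene gauge_nogo [290.2 133.7] 0.7 [0.283 0.243 0.025]
scene gauge_nogo [357.7 262.1] 0.7 [0.737 0.359 0.025]
scene bore [234.8 178.4] 0.68 [0.482 0.049 0.11 ]
scene spare_mid [116.9 224. ] 0.84 [ 0.539 -0.308  0.017]
top gauge_mid [190.5 147.6] 0.95 [0.686 0.358 0.025]
top gauge_mid [206.1 198.3] 0.86 [0.503 0.295 0.025]
top gauge_mid [169.2 234. ] 0.67 [0.376 0.419 0.025]
top gauge_mid [228.4 247. ] 0.6 [0.335 0.214 0.025]
top gauge_nogo [220.4 263.6] 0.94 [0.278 0.24  0.025]
top gauge_nogo [192.  131.9] 0.92 [0.745 0.355 0.025]
top gauge_nogo [188.3 192.7] 0.89 [0.522 0.359 0.025]
top gauge_nogo [145.6 187. ] 0.75 [0.54  0.512 0.025]
top bore [279.2 200. ] 0.64 [0.484 0.046 0.11 ]
top spare_mid [375.8 189.5] 0.62 [ 0.543 -0.304  0.017]
{'time': 0.5, 'q': array([ 1.14 ,  0.689, -0.195,  1.565,  0.157,  0.903, -0.215]), 'qvel': array([-0.   , -0.001, -0.002, -0.003,  0.   ,  0.003, -0.001]), 'tau': array([  0.001, -53.914,  -1.265, -15.873,   0.01 ,   0.003,  -0.   ]), 'tcp_pos': array([ 0.28 , -0.559,  0.231]), 'tcp_rot': array([ 0.973,  0.23 , -0.   , -0.   ]), 'ft_force': array([-0.587,  0.484,  0.03 ]), 'wrist_torque': array([ 0.053,  0.038, -0.025]), 'grip_force': 0.0, 'opening': 1.000877694155677}
```

View pics/top.png

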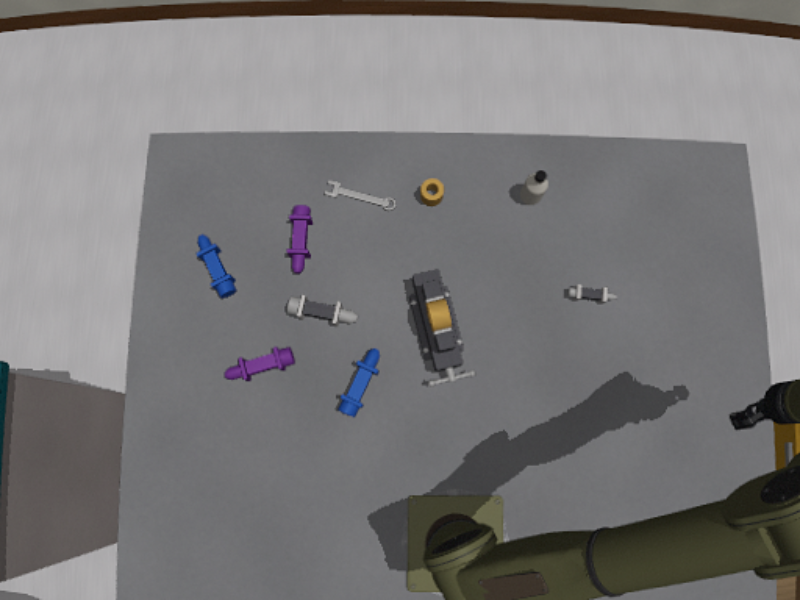

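View pics/a.png

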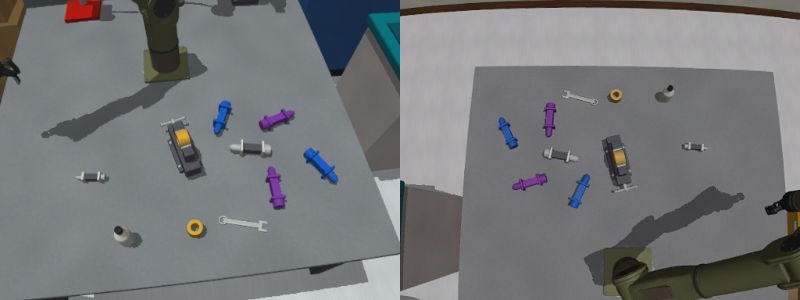

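Candidates for gauge_mid in the top picture (512-px pixels): the gray/steel one at (206,198), the purple at (190,148) and (169,234), and the blue at (228,247) and (137,170). The gray one fits, because blue and purple are excluded. The small gray one at (376,189) is the spare. The gray gauge's thick end points +y and its slim go end faces the vise.

```bash
cat >> h.py <<'E'
np.set_printoptions(precision=3,suppress=True)
def todo(p,yaw=None):
    """remaining shift in tool axes (cm) and wz turn (deg) to TCP p with tool y along (cos yaw, sin yaw)"""
    o=env.get_obs(); Rt=R.from_quat(o["tcp_rot"]); M=Rt.as_matrix()
    out=dict(t=o["time"],tcp=o["tcp_pos"],shift_cm=Rt.inv().apply(np.array(p)-o["tcp_pos"])*100,zdir=M[:,2])
    if yaw is not None:
        a=np.arctan2(M[1,1],M[0,1]); d=(yaw-a+np.pi/2)%np.pi-np.pi/2; out["wz"]=-np.degrees(d)
    print(out)
E
python3 - <<'E'
import cv2
a=cv2.imread("pics/top.png")[260:360,250:480]
cv2.imwrite("pics/crop.png",cv2.resize(a,None,fx=3.4,fy=3.4,interpolation=cv2.INTER_CUBIC))
E
python3 -m inch '[{"tz":-2,"wz":-9.6},{"tz":-2,"wz":-9.6},{"tz":-2,"wz":-9.6},{"tz":-2,"wz":-9.6},{"tz":-1,"wz":-9.6}]'
python3 -c "
from h import *
todo([.5,0.0,.32],-.27)"
```

```text
{'t': 0.5, 'tcp': array([ 0.28 , -0.559,  0.231]), 'shift_cm': array([ 44.696, -40.086,  -8.871]), 'zdir': array([-0.,  0., -1.]), 'wz': np.float64(-47.89784807434209)}invalid input
```

View pics/crop.png

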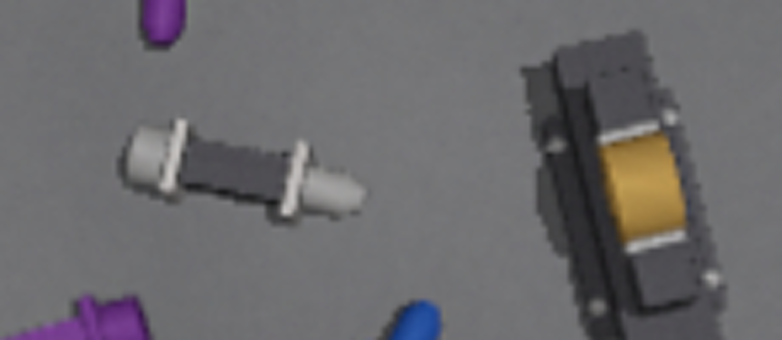

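The crop shows the gray larger gauge: no-go end at the left, tapered go end at the right, pointing at the bronze bushing. Next I'll try the move with all six keys in each row.

```bash
python3 -m inch '[{"tx":0,"ty":0,"tz":-2,"wx":0,"wy":0,"wz":-9.6},{"tx":0,"ty":0,"tz":-2,"wx":0,"wy":0,"wz":-9.6},{"tx":0,"ty":0,"tz":-2,"wx":0,"wy":0,"wz":-9.6},{"tx":0,"ty":0,"tz":-2,"wx":0,"wy":0,"wz":-9.6},{"tx":0,"ty":0,"tz":-1,"wx":0,"wy":0,"wz":-9.6}]'
python3 -c "
from h import *
todo([.5,0.0,.32],-.27)"
```

```text
time: 1.12
tcp_pos: [0.2804, -0.5591, 0.3226]
tcp_rot: [0.794, 0.608, -0.0, 0.001]
ft_force: [0.3, -0.9, 0.3]
opening: 1.003
grip_force: 0.0
{'t': 1.125, 'tcp': array([ 0.28 , -0.559,  0.323]), 'shift_cm': array([59.698,  6.674,  0.188]), 'zdir': array([ 0.001, -0.002, -1.   ]), 'wz': np.float64(0.4031701237523454)}
```

```bash
python3 -m inch '[{"tx":5.5,"ty":2,"tz":0,"wx":0,"wy":0,"wz":0},{"tx":5.5,"ty":2,"tz":0,"wx":0,"wy":0,"wz":0},{"tx":5.5,"ty":1.5,"tz":0,"wx":0,"wy":0,"wz":0},{"tx":5.5,"ty":1,"tz":0,"wx":0,"wy":0,"wz":0},{"tx":5.5,"ty":1,"tz":0,"wx":0,"wy":0,"wz":0}]'
python3 -m inch '[{"tx":5.5,"ty":0,"tz":0,"wx":0,"wy":0,"wz":0},{"tx":5.5,"ty":0,"tz":0,"wx":0,"wy":0,"wz":0},{"tx":5.5,"ty":0,"tz":0,"wx":0,"wy":0,"wz":0},{"tx":5.5,"ty":0,"tz":0,"wx":0,"wy":0,"wz":0},{"tx":5.5,"ty":0,"tz":0,"wx":0,"wy":0,"wz":0}]'
python3 - <<'E'
from h import *
o=env.get_obs(); print(o["q"])
todo([.45,0.22,.30],-.27)
im=vision.snapshot("wrist"); cv2.imwrite("pics/w1.png",im)
for l,z in(("bore",.11),("gauge_mid",.025),("gauge_nogo",.025)):
    for r in vision.spot_point(l,"wrist")[:3]: print(l,np.round(r["at"]),r["score"],at_z("wrist",r["at"],z,o))
E
```

```text
time: 1.75
tcp_pos: [0.4261, -0.3118, 0.3215]
tcp_rot: [0.795, 0.606, 0.0, 0.0]
ft_force: [1.1, -0.4, -0.1]
opening: 1.0
grip_force: 0.0
time: 2.38
tcp_pos: [0.4986, -0.0467, 0.3215]
tcp_rot: [0.795, 0.606, 0.0, 0.0]
ft_force: [0.7, 0.3, -0.4]
opening: 1.002
grip_force: 0.0
[ 0.338  0.443 -0.509  1.796  0.257  0.968 -0.546]
{'t': 2.375, 'tcp': array([ 0.499, -0.047,  0.322]), 'shift_cm': array([ 24.423, -11.769,   2.14 ]), 'zdir': array([ 0.001, -0.   , -1.   ]), 'wz': np.float64(0.07859965195128413)}
bore [212. 101.] 0.69 [0.479 0.044 0.11 ]
gauge_mid [89. 13.] 0.69 [0.341 0.206 0.025]
gauge_nogo [40.  4.] 0.82 [0.278 0.239 0.025]
```

View pics/w1.png

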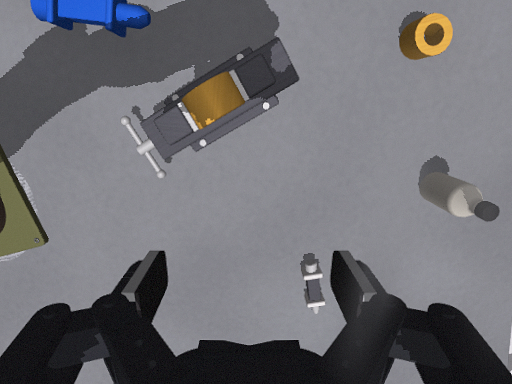

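Wrist picture: bushing at (213,98), blue look-alike at top left, the spare gauge at (312,285) and a loose bronze ring at (432,35), which isn't part of the job. Next I'll move above the gauge.

```bash
python3 -m inch '[{"tx":5.5,"ty":-1,"tz":0,"wx":0,"wy":0,"wz":0},{"tx":5.5,"ty":-1.5,"tz":0,"wx":0,"wy":0,"wz":0},{"tx":5.5,"ty":-1.5,"tz":0,"wx":0,"wy":0,"wz":0},{"tx":5.5,"ty":-1.5,"tz":0,"wx":0,"wy":0,"wz":0},{"tx":5.5,"ty":-1.5,"tz":2,"wx":0,"wy":0,"wz":0}]'
python3 -m inch '[{"tx":3,"ty":-1,"tz":3,"wx":0,"wy":0,"wz":0},{"tx":0,"ty":0,"tz":2,"wx":0,"wy":0,"wz":0},{"tx":0,"ty":0,"tz":0,"wx":0,"wy":0,"wz":0}]'
python3 - <<'E'
from h import *
o=env.get_obs(); print(o["q"])
im=vision.snapshot("wrist"); cv2.imwrite("pics/w2.png",im)
for l,z in(("gauge_mid",.025),("gauge_nogo",.025),("bore",.11)):
    for r in vision.spot_point(l,"wrist")[:3]: print(l,np.round(r["at"]),r["score"],at_z("wrist",r["at"],z,o))
for r in vision.regions_of("gauge_mid","wrist")[:3]:
    ys,xs=np.nonzero(r["region"]); P=np.array([at_z("wrist",(x,y),.03,o)[:2] for x,y in list(zip(xs,ys))[::10]])
    u=np.linalg.svd(P-P.mean(0),full_matrices=False)[2][0]; u*=np.sign(u[1]); print(r["at"],r["score"],len(xs),P.mean(0),"yaw",np.arctan2(-u[0],u[1]))
todo([.505,.298,.006],-.27)
E
```

```text
time: 3.2
tcp_pos: [0.5055, 0.2354, 0.3022]
tcp_rot: [0.797, 0.605, 0.002, 0.001]
ft_force: [0.6, -0.6, -0.0]
opening: 1.004
grip_force: 0.0
time: 3.58
tcp_pos: [0.5018, 0.2645, 0.2497]
tcp_rot: [0.796, 0.605, -0.002, 0.001]
ft_force: [0.5, -0.1, -0.8]
opening: 0.999
grip_force: 0.0
[-0.287  0.62  -0.473  1.709  0.346  0.901 -1.173]
gauge_mid [368.  56.] 0.95 [0.673 0.355 0.025]
gauge_mid [242. 136.] 0.8 [0.505 0.304 0.025]
gauge_mid [149. 233.] 0.62 [0.339 0.209 0.025]
gauge_nogo [237.  80.] 0.92 [0.517 0.37  0.025]
gauge_nogo [101. 224.] 0.87 [0.279 0.241 0.025]
gauge_nogo [428.  40.] 0.72 [0.747 0.356 0.025]
bore [277. 353.] 0.88 [0.476 0.036 0.11 ]
[114.9, 62.7] 0.74 4780 [0.382 0.43 ] yaw 0.3292327867884761
[373.4, 57.3] 0.68 4627 [0.678 0.355] yaw 1.5537591652458849
[242.3, 134.1] 0.66 3458 [0.503 0.305] yaw -0.17209171787757357
{'t': 3.825, 'tcp': array([0.503, 0.266, 0.252]), 'shift_cm': array([ 3.069, -0.688, 24.644]), 'zdir': array([ 0.002,  0.001, -1.   ]), 'wz': np.float64(-0.004763486390158085)}
```

View pics/w2.png

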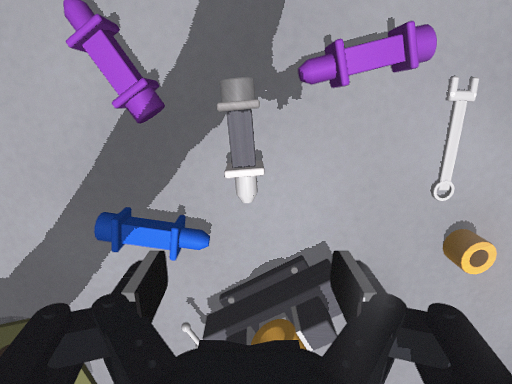

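Wrist picture: gray gauge with its centre at (242,136), no-go end at (237,80) and go tip at (246,200), so yaw is about -0.18. The vise is at the bottom, around (275,320).

```bash
python3 -m inch '[{"tx":0,"ty":0,"tz":2,"wx":0,"wy":0,"wz":-5},{"tx":2,"ty":-0.5,"tz":4,"wx":0,"wy":0,"wz":0},{"tx":1.7,"ty":0,"tz":4,"wx":0,"wy":0,"wz":0},{"tx":0,"ty":0,"tz":3,"wx":0,"wy":0,"wz":0},{"tx":0,"ty":0,"tz":0,"wx":0,"wy":0,"wz":0}]'
python3 - <<'E'
from h import *
o=env.get_obs()
im=vision.snapshot("wrist")
for l,z in(("gauge_mid",.025),("gauge_nogo",.025)):
    for r in vision.spot_point(l,"wrist")[:3]: print(l,np.round(r["at"]),r["score"],at_z("wrist",r["at"],z,o))
for r in vision.regions_of("gauge_mid","wrist")[:3]:
    ys,xs=np.nonzero(r["region"]); P=np.array([at_z("wrist",(x,y),.03,o)[:2] for x,y in list(zip(xs,ys))[::10]])
    u=np.linalg.svd(P-P.mean(0),full_matrices=False)[2][0]; u*=np.sign(u[1]); print(r["at"],r["score"],len(xs),P.mean(0),"yaw",np.arctan2(-u[0],u[1]))
todo([.505,.303,.010],-.18)
E
```

```text
time: 4.45
tcp_pos: [0.503, 0.3031, 0.12]
tcp_rot: [0.768, 0.64, -0.002, 0.0]
ft_force: [-0.7, -0.5, 0.7]
opening: 0.999
grip_force: 0.0
gauge_mid [251. 199.] 0.9 [0.505 0.302 0.025]
gauge_mid [442. 102.] 0.76 [0.672 0.356 0.025]
gauge_mid [109. 309.] 0.74 [0.34  0.21  0.025]
gauge_nogo [249. 120.] 0.7 [0.516 0.369 0.025]
gauge_nogo [ 41. 293.] 0.69 [0.274 0.24  0.025]
gauge_nogo [117. 153.] 0.66 [0.401 0.363 0.025]
[71.3, 79.1] 0.94 10378 [0.383 0.426] yaw 0.3326664928355058
[247.7, 191.3] 0.87 7556 [0.503 0.306] yaw -0.18826641608154523
[430.4, 105.0] 0.87 8569 [0.663 0.355] yaw 1.5440887470852163
{'t': 4.65, 'tcp': array([0.505, 0.305, 0.123]), 'shift_cm': array([-0.198,  0.016, 11.312]), 'zdir': array([ 0.003,  0.002, -1.   ]), 'wz': np.float64(-0.10270109435984351)}
```

```bash
python3 -m inch '[{"tx":0,"ty":0.1,"tz":3.5,"wx":0,"wy":0,"wz":0},{"tx":0,"ty":0,"tz":3.5,"wx":0,"wy":0,"wz":0},{"tx":0,"ty":0,"tz":2.5,"wx":0,"wy":0,"wz":0},{"tx":0,"ty":0,"tz":1.5,"wx":0,"wy":0,"wz":0},{"tx":0,"ty":0,"tz":0,"wx":0,"wy":0,"wz":0}]'
python3 -m inch '[{"tx":0,"ty":0,"tz":0,"wx":0,"wy":0,"wz":0},{"tx":0,"ty":0,"tz":0,"wx":0,"wy":0,"wz":0},{"tx":0,"ty":0,"tz":0,"wx":0,"wy":0,"wz":0},{"tx":0,"ty":0,"tz":0,"wx":0,"wy":0,"wz":0},{"tx":0,"ty":0,"tz":0,"wx":0,"wy":0,"wz":0}]' 0.1 60
```

```text
time: 5.28
tcp_pos: [0.5048, 0.3041, 0.0114]
tcp_rot: [0.768, 0.64, -0.0, 0.0]
ft_force: [-0.1, -0.4, -0.2]
opening: 0.996
grip_force: 0.0
time: 5.9
tcp_pos: [0.5048, 0.3045, 0.0121]
tcp_rot: [0.768, 0.64, 0.0, 0.0]
ft_force: [-0.9, -0.0, 6.9]
opening: 0.341
grip_force: 60.9
```

```bash
python3 -m inch '[{"tx":0,"ty":0,"tz":-1,"wx":0,"wy":0,"wz":0},{"tx":0,"ty":0,"tz":-4,"wx":0,"wy":0,"wz":0},{"tx":0,"ty":0,"tz":-5,"wx":0,"wy":0,"wz":0},{"tx":0,"ty":0,"tz":-5,"wx":0,"wy":0,"wz":0},{"tx":0,"ty":0,"tz":-2,"wx":0,"wy":0,"wz":0}]' 0.1 100
python3 - <<'E'
from h import *
o=env.get_obs(); print(o["ft_force"],o["tcp_pos"])
B={}
for c in("scene","top","wrist"):
    o=env.get_obs(); im=vision.snapshot(c); cv2.imwrite("pics/l_%s.png"%c,im)
    for l in("bore","gauge_mid","gauge_nogo"):
        for r in vision.spot_point(l,c)[:1 if l=="bore" else 5]:
            print(c,l,np.round(r["at"],1),round(r["score"],2),at_z(c,r["at"],.11 if l=="bore" else .18,o))
            if l=="bore": B[c]=ray(c,r["at"],o)
print("bore tri",tri(B.values()))
# stack views of the vise
s=cv2.resize(cv2.imread("pics/l_scene.png")[120:240,170:370],None,fx=4,fy=4,interpolation=cv2.INTER_CUBIC)
cv2.imwrite("pics/s4.png",s)
E
```

```text
time: 6.52
tcp_pos: [0.5055, 0.3047, 0.1843]
tcp_rot: [0.768, 0.64, 0.002, 0.0]
ft_force: [0.6, -0.3, -4.2]
opening: 0.335
grip_force: 99.6
[ 0.596 -0.291 -4.231] [0.505 0.305 0.184]
scene bore [235.9 175.7] 0.78 [0.474 0.052 0.11 ]
scene gauge_mid [283.2 149.8] 0.95 [0.45  0.187 0.18 ]
scene gauge_mid [407.6 209.3] 0.9 [0.665 0.47  0.18 ]
scene gauge_mid [349.6 236.8] 0.62 [0.72  0.308 0.18 ]
scene gauge_nogo [288.  132.9] 0.88 [0.395 0.209 0.18 ]
scene gauge_nogo [357.2 156.4] 0.85 [0.495 0.382 0.18 ]
scene gauge_nogo [358.1 264.4] 0.78 [0.79  0.312 0.18 ]
scene gauge_nogo [392.3 192.9] 0.61 [0.615 0.445 0.18 ]
top gauge_mid [167.1 234.6] 0.8 [0.359 0.395 0.18 ]
top gauge_mid [136.6 173.4] 0.6 [0.552 0.503 0.18 ]
top gauge_mid [204.9 188.8] 0.43 [0.504 0.282 0.18 ]
top gauge_mid [192.6 152.5] 0.42 [0.622 0.326 0.18 ]
top gauge_nogo [220.8 261.8] 0.91 [0.279 0.227 0.18 ]
top gauge_nogo [187.4 227.9] 0.84 [0.381 0.332 0.18 ]
top gauge_nogo [145.2 187.5] 0.65 [0.506 0.472 0.18 ]
top gauge_nogo [174.6 183. ] 0.62 [0.522 0.379 0.18 ]
top gauge_nogo [195.  133.6] 0.41 [0.686 0.321 0.18 ]
wrist gauge_mid [248.4 265.1] 0.85 [0.502 0.295 0.18 ]
wrist gauge_mid [405.3 101.5] 0.77 [0.593 0.37  0.18 ]
wrist gauge_mid [103.8  83.2] 0.64 [0.453 0.404 0.18 ]
wrist gauge_mid [131.4 277.9] 0.57 [0.433 0.299 0.18 ]
wrist gauge_nogo [476.1  92.8] 0.97 [0.629 0.368 0.18 ]
wrist gauge_nogo [ 73.3 261.6] 0.87 [0.402 0.315 0.18 ]
wrist gauge_nogo [252.4 133.2] 0.75 [0.518 0.368 0.18 ]
wrist gauge_nogo [143.1 145.7] 0.57 [0.463 0.372 0.18 ]
bore tri [1.021 0.05  1.003]
```

View pics/s4.png

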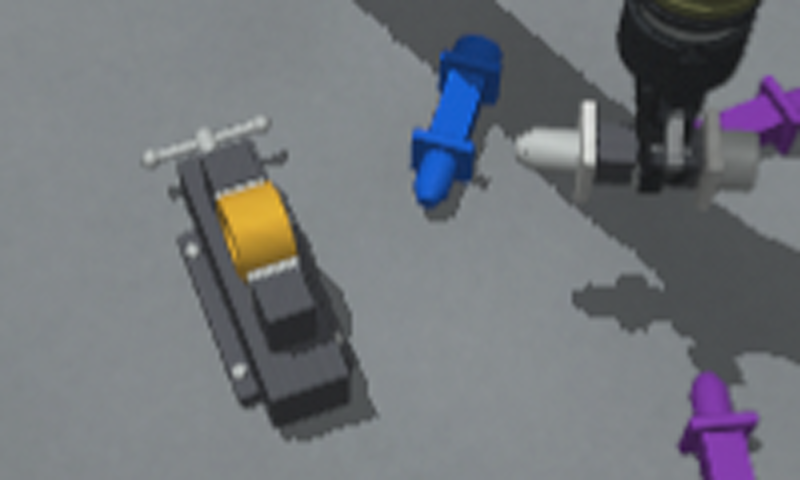

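The gauge is held level and square in the gripper, with its go tip at about (520,150) in the crop pointing to the bushing at (258,230), where I can see the top arc between the jaws. I'll get the bushing pose from the bronze silhouettes.

```bash
cat > fit.py <<'E'
from h import *
from scipy.optimize import minimize
def cam(c,obs=None):
    p=vision.camera_params(c); f=192/np.tan(np.radians(p["vfov"]/2))
    if obs:
        H=np.array(p["hand_eye"]); T=np.eye(4); T[:3,:3]=R.from_quat(obs[1]).as_matrix(); T[:3,3]=obs[0]
        W=np.linalg.inv(T@H); M,t=W[:3,:3],W[:3,3]
    else: M,t=cv2.Rodrigues(np.array(p["rvec"],float))[0],np.array(p["tvec"]).ravel()
    return M,t,f,p
def proj(C,P):
    M,t,f,p=C; Q=P@M.T+t; u=Q[:,:2]/Q[:,2:]; u=u*(1+p["k1"]*(u**2).sum(1,keepdims=True)); return u*f+[p["cx"],p["cy"]]
S=6
def mask(im,C,g):
    h=cv2.cvtColor(im,cv2.COLOR_BGR2HSV); m=((h[...,0]>8)&(h[...,0]<32)&(h[...,1]>110)&(h[...,2]>50)).astype(np.float32)
    u=proj(C,np.array([g]))[0]; o=np.round(u-30).astype(int); o=np.maximum(o,0)
    return cv2.resize(m[o[1]:o[1]+60,o[0]:o[0]+60],None,fx=S,fy=S,interpolation=cv2.INTER_LINEAR)>.5,o
def render(C,q,o,shape):
    x,y,yaw,a,b=q; ph=np.linspace(-a,b,25); pts=[]
    for s in(-.02,.02):
        for r in(.032,.0175): pts.append(np.c_[r*np.sin(ph),np.full(25,s),r*np.cos(ph)])
    c,s=np.cos(yaw),np.sin(yaw); Rz=np.array([[c,-s,0],[s,c,0],[0,0,1]])
    U=[((proj(C,P@Rz.T+[x,y,.11])-o+.5)*S-.5)*16 for P in pts]; U=[np.round(u).astype(np.int32) for u in U]
    m=np.zeros(shape,np.uint8)
    cv2.fillPoly(m,[np.r_[U[0],U[2][::-1]]],1,shift=4)
    for i in(0,2): 
        k=np.zeros(shape,np.uint8); cv2.fillPoly(k,[np.r_[U[i],U[i+1][::-1]]],1,shift=4); m|=k
    return m>0
def fit(views,g0):
    D=[(C,)+mask(im,C,g0) for im,C in views]
    def cost(q): 
        return np.mean([1-(render(C,q,o,m.shape)&m).sum()/((render(C,q,o,m.shape)|m).sum()+1) for C,m,o in D])
    best=None
    for yaw in(.1,.2,.3):
        q=np.array([g0[0],g0[1],yaw,1,1])
        r=minimize(cost,q,method="Nelder-Mead",options=dict(initial_simplex=np.vstack([q]+[q+d for d in np.diag([.01,.01,.1,-.3,-.3])]),maxiter=600))
        if best is None or r.fun<best.fun: best=r
    return best.x,best.fun
if __name__=="__main__":
    V={"w1":(cv2.imread("pics/w1.png"),cam("wrist",([.4986,-.0467,.3215],[.795,.606,0,0]))),
       "scene":(cv2.imread("pics/l_scene.png"),cam("scene")),"top":(cv2.imread("pics/l_top.png"),cam("top"))}
    g=[.479,.046,.11]
    for k in V: print(k,*fit([V[k]],g))
    print("all",*fit(list(V.values()),g))
E
python3 fit.py
```

```text
w1 [0.48  0.043 0.248 1.157 1.539] 0.01707792644389161
scene [0.478 0.043 0.289 0.572 1.452] 0.09058463630183544
top [0.479 0.046 0.1   1.    1.   ] 1.0
all [0.48  0.044 0.253 1.188 1.345] 0.37295945279205167
```

```bash
python3 -m inch '[{"tx":0,"ty":0,"tz":0,"wx":0,"wy":0,"wz":-8},{"tx":0,"ty":0,"tz":0,"wx":0,"wy":0,"wz":-8},{"tx":0,"ty":0,"tz":0,"wx":0,"wy":0,"wz":-8},{"tx":0,"ty":0,"tz":0,"wx":0,"wy":0,"wz":-0.7},{"tx":0,"ty":0,"tz":0,"wx":0,"wy":0,"wz":0}]'
python3 -c "
from h import *
todo([.4503,.1598,.097],.25)"
```

```text
time: 7.75
tcp_pos: [0.5047, 0.3041, 0.1811]
tcp_rot: [0.614, 0.789, -0.0, -0.0]
ft_force: [-0.8, -0.0, -4.5]
opening: 0.337
grip_force: 99.4
{'t': 7.75, 'tcp': array([0.505, 0.304, 0.181]), 'shift_cm': array([-12.65 ,  -8.809,   8.416]), 'zdir': array([-0., -0., -1.]), 'wz': np.float64(-0.11727139801805106)}
```

```bash
python3 -m inch '[{"tx":-1,"ty":-3,"tz":0,"wx":0,"wy":0,"wz":0},{"tx":-3,"ty":-3,"tz":0,"wx":0,"wy":0,"wz":0},{"tx":-3,"ty":-2.8,"tz":2,"wx":0,"wy":0,"wz":0},{"tx":-3,"ty":0,"tz":3,"wx":0,"wy":0,"wz":0},{"tx":-2.6,"ty":0,"tz":3.4,"wx":0,"wy":0,"wz":0}]'
python3 -m inch '[{"tx":0,"ty":0,"tz":0,"wx":0,"wy":0,"wz":0},{"tx":0,"ty":0,"tz":0,"wx":0,"wy":0,"wz":0}]'
python3 - <<'E'
from h import *
P=[]
for _ in range(8): vision.snapshot("scene"); P.append(env.get_obs()["tcp_pos"])
print(np.mean(P,0),np.std(P,0))
todo([.4503,.1598,.097],.25)
im=cv2.imread  # keep short
a=cv2.resize(vision.snapshot("scene")[130:220,180:330],None,fx=5,fy=5,interpolation=cv2.INTER_CUBIC)
b=vision.snapshot("wrist"); cv2.imwrite("pics/p5.png",a); cv2.imwrite("pics/w5.png",b)
E
```

```text
time: 8.38
tcp_pos: [0.4516, 0.1596, 0.0973]
tcp_rot: [0.614, 0.789, 0.001, 0.001]
ft_force: [1.2, 0.4, -4.1]
opening: 0.333
grip_force: 100.0
time: 8.62
tcp_pos: [0.4512, 0.1619, 0.0979]
tcp_rot: [0.613, 0.79, 0.001, -0.0]
ft_force: [0.3, 0.6, -3.6]
opening: 0.333
grip_force: 99.5
[0.451 0.162 0.098] [0.    0.001 0.   ]
{'t': 9.025, 'tcp': array([0.451, 0.161, 0.098]), 'shift_cm': array([-0.073, -0.064,  0.06 ]), 'zdir': array([ 0.001,  0.   , -1.   ]), 'wz': np.float64(0.027840049782862916)}
```

View pics/p5.png

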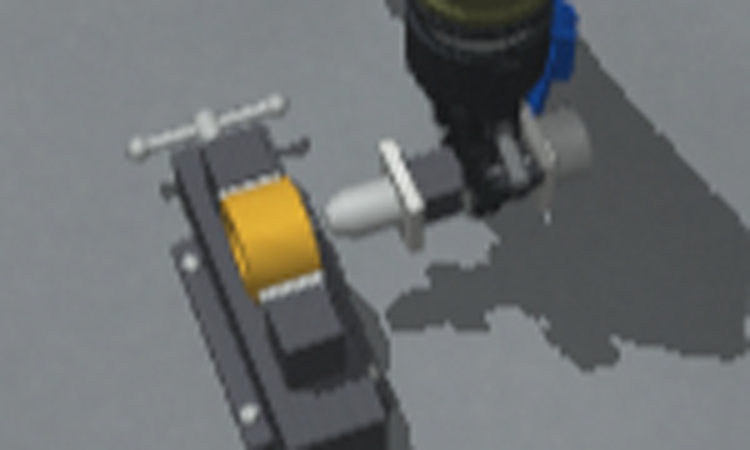

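The go tip at (335,210) in the crop is just off the bushing's +y face and in line with the bore. Inserting in steps.

```bash
python3 -m inch '[{"tx":0,"ty":-0.1,"tz":0.05,"wx":0,"wy":0,"wz":0},{"tx":-1.5,"ty":0,"tz":0,"wx":0,"wy":0,"wz":0},{"tx":-1,"ty":0,"tz":0,"wx":0,"wy":0,"wz":0}]'
python3 -m inch '[{"tx":-0.5,"ty":0,"tz":0,"wx":0,"wy":0,"wz":0},{"tx":-0.5,"ty":0,"tz":0,"wx":0,"wy":0,"wz":0}]'
```

```text
time: 9.5
tcp_pos: [0.456, 0.1338, 0.0966]
tcp_rot: [0.614, 0.789, -0.001, 0.0]
ft_force: [-0.2, 0.3, -3.9]
opening: 0.331
grip_force: 99.6
time: 9.75
tcp_pos: [0.4585, 0.1258, 0.0968]
tcp_rot: [0.614, 0.79, 0.0, -0.0]
ft_force: [0.9, -0.5, -4.0]
opening: 0.329
grip_force: 99.6
```

```bash
python3 -m inch '[{"tx":-0.5,"ty":0,"tz":0,"wx":0,"wy":0,"wz":0},{"tx":-0.5,"ty":0,"tz":0,"wx":0,"wy":0,"wz":0}]'
python3 -m inch '[{"tx":-0.4,"ty":0,"tz":0,"wx":0,"wy":0,"wz":0},{"tx":-0.2,"ty":0,"tz":0,"wx":0,"wy":0,"wz":0},{"tx":0,"ty":0,"tz":0,"wx":0,"wy":0,"wz":0}]'
```

```text
time: 10.0
tcp_pos: [0.4608, 0.1163, 0.0968]
tcp_rot: [0.613, 0.79, 0.0, -0.0]
ft_force: [0.5, -0.0, -3.7]
opening: 0.327
grip_force: 99.6
time: 10.38
tcp_pos: [0.4623, 0.1106, 0.0968]
tcp_rot: [0.613, 0.79, 0.0, 0.0]
ft_force: [-0.3, 0.4, -4.2]
opening: 0.331
grip_force: 99.6
```

```bash
python3 -m inch '[{"tx":-0.2,"ty":0,"tz":0,"wx":0,"wy":0,"wz":0},{"tx":-0.1,"ty":0,"tz":0,"wx":0,"wy":0,"wz":0}]'
python3 -m inch '[{"tx":-0.1,"ty":0,"tz":0,"wx":0,"wy":0,"wz":0},{"tx":-0.1,"ty":0,"tz":0,"wx":0,"wy":0,"wz":0}]'
```

```text
time: 10.62
tcp_pos: [0.4629, 0.1083, 0.0968]
tcp_rot: [0.613, 0.79, 0.0, -0.0]
ft_force: [-1.5, 2.2, -3.4]
opening: 0.335
grip_force: 99.9
time: 10.88
tcp_pos: [0.4629, 0.1083, 0.0969]
tcp_rot: [0.613, 0.79, 0.001, -0.001]
ft_force: [-3.1, 6.6, -3.4]
opening: 0.332
grip_force: 99.9
```

Home: the collar touches with about 7 N along the axis. I'll hold a moment and withdraw. The no-go contact position is 15.5 cm along tool -x from here.

```bash
python3 -m inch '[{"tx":0,"ty":0,"tz":0,"wx":0,"wy":0,"wz":0},{"tx":0,"ty":0,"tz":0,"wx":0,"wy":0,"wz":0},{"tx":1.2,"ty":0,"tz":0,"wx":0,"wy":0,"wz":0},{"tx":3,"ty":0,"tz":0,"wx":0,"wy":0,"wz":0},{"tx":3,"ty":0,"tz":0,"wx":0,"wy":0,"wz":0}]'
python3 -m inch '[{"tx":0,"ty":0,"tz":0,"wx":0,"wy":0,"wz":0},{"tx":0,"ty":0,"tz":-3.5,"wx":0,"wy":0,"wz":0},{"tx":0,"ty":0,"tz":-4.5,"wx":0,"wy":0,"wz":0},{"tx":0,"ty":0,"tz":-2.5,"wx":0,"wy":0,"wz":0},{"tx":0,"ty":0,"tz":0,"wx":0,"wy":0,"wz":0}]'
python3 -c "
from h import *
h=np.array([.4629,.1083,.0968]); x=np.array([-.247,.969,0]); todo(h-.18*x+[0,0,.105],.25)"
```

```text
time: 11.5
tcp_pos: [0.4458, 0.176, 0.0968]
tcp_rot: [0.614, 0.789, -0.0, 0.001]
ft_force: [-0.2, -0.2, -4.0]
opening: 0.33
grip_force: 99.8
time: 12.12
tcp_pos: [0.4468, 0.175, 0.203]
tcp_rot: [0.614, 0.789, 0.001, 0.001]
ft_force: [0.7, 0.5, -3.8]
opening: 0.333
grip_force: 100.2
{'t': 12.125, 'tcp': array([0.447, 0.175, 0.203]), 'shift_cm': array([-24.862,  -0.059,   0.136]), 'zdir': array([ 0.003,  0.   , -1.   ]), 'wz': np.float64(-0.09143355943155325)}
```

```bash
python3 -m inch '[{"tx":-4,"ty":0,"tz":0,"wx":0,"wy":0,"wz":0},{"tx":-5.5,"ty":0,"tz":0,"wx":0,"wy":0,"wz":0},{"tx":-5.5,"ty":0,"tz":0,"wx":0,"wy":0,"wz":0},{"tx":-5.5,"ty":0,"tz":0,"wx":0,"wy":0,"wz":0},{"tx":-4.4,"ty":0,"tz":0,"wx":0,"wy":0,"wz":0}]'
python3 -m inch '[{"tx":0,"ty":0,"tz":0,"wx":0,"wy":0,"wz":0},{"tx":0,"ty":0,"tz":3.5,"wx":0,"wy":0,"wz":0},{"tx":0,"ty":0,"tz":4.5,"wx":0,"wy":0,"wz":0},{"tx":0,"ty":0,"tz":2.5,"wx":0,"wy":0,"wz":0},{"tx":0,"ty":0,"tz":0,"wx":0,"wy":0,"wz":0}]'
python3 - <<'E'
from h import *
h=np.array([.4629,.1083,.0968]); x=np.array([-.247,.969,0]); todo(h-.155*x,.25)
o=env.get_obs(); b=vision.snapshot("wrist"); cv2.imwrite("pics/w6.png",b)
E
```

```text
time: 12.75
tcp_pos: [0.5062, -0.0693, 0.1998]
tcp_rot: [0.614, 0.789, -0.002, -0.001]
ft_force: [-0.0, 0.1, -3.8]
opening: 0.333
grip_force: 100.1
time: 13.38
tcp_pos: [0.5048, -0.0651, 0.0944]
tcp_rot: [0.613, 0.79, -0.002, -0.002]
ft_force: [-0.1, -1.3, -3.3]
opening: 0.332
grip_force: 99.8
{'t': 13.375, 'tcp': array([ 0.505, -0.065,  0.094]), 'shift_cm': array([ 2.341,  0.228, -0.243]), 'zdir': array([-0.006, -0.   , -1.   ]), 'wz': np.float64(0.10119838251406311)}
```

View pics/w6.png

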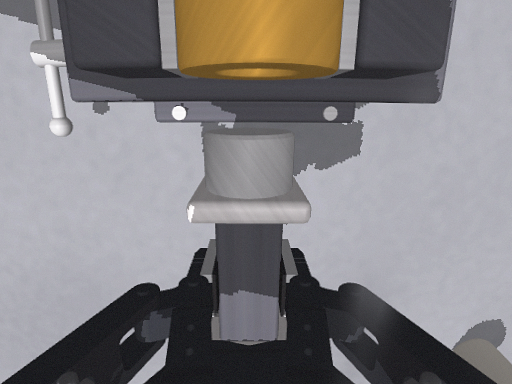

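The no-go plug at (249,165) faces the -y mouth, whose bushing centre is at column 259, so I'll correct by about 2–3 mm along tool +y and then press.

```bash
python3 -m inch '[{"tx":0,"ty":0.25,"tz":-0.15,"wx":0,"wy":0,"wz":0},{"tx":1,"ty":0,"tz":0,"wx":0,"wy":0,"wz":0},{"tx":0.8,"ty":0,"tz":0,"wx":0,"wy":0,"wz":0},{"tx":0.3,"ty":0,"tz":0,"wx":0,"wy":0,"wz":0},{"tx":0,"ty":0,"tz":0,"wx":0,"wy":0,"wz":0}]'
python3 -m inch '[{"tx":0.15,"ty":0,"tz":0,"wx":0,"wy":0,"wz":0},{"tx":0.15,"ty":0,"tz":0,"wx":0,"wy":0,"wz":0},{"tx":0,"ty":0,"tz":0,"wx":0,"wy":0,"wz":0}]'
```

```text
time: 14.05
tcp_pos: [0.5045, -0.0444, 0.0985]
tcp_rot: [0.613, 0.79, -0.0, 0.0]
ft_force: [-0.1, -0.3, -3.3]
opening: 0.336
grip_force: 99.8
time: 14.42
tcp_pos: [0.5038, -0.0418, 0.0983]
tcp_rot: [0.613, 0.79, -0.0, 0.0]
ft_force: [-0.4, 1.0, -4.2]
opening: 0.329
grip_force: 99.8
```

```bash
python3 -m inch '[{"tx":0.1,"ty":0,"tz":0,"wx":0,"wy":0,"wz":0},{"tx":0.1,"ty":0,"tz":0,"wx":0,"wy":0,"wz":0},{"tx":0,"ty":0,"tz":0,"wx":0,"wy":0,"wz":0}]'
python3 -m inch '[{"tx":0.1,"ty":0,"tz":0,"wx":0,"wy":0,"wz":0},{"tx":0.1,"ty":0,"tz":0,"wx":0,"wy":0,"wz":0},{"tx":0,"ty":0,"tz":0,"wx":0,"wy":0,"wz":0}]'
python3 -c "
from h import *
h=np.array([.4629,.1083,.0968]); x=np.array([-.247,.969,0]); todo(h-.155*x,.25)
vision.snapshot('wrist')
cv2.imwrite('pics/w7.png',vision.snapshot('wrist'))"
```

```text
time: 14.8
tcp_pos: [0.5035, -0.0413, 0.0983]
tcp_rot: [0.614, 0.789, -0.001, 0.001]
ft_force: [0.9, -4.5, -3.4]
opening: 0.334
grip_force: 99.9
time: 15.18
tcp_pos: [0.5034, -0.0413, 0.0984]
tcp_rot: [0.615, 0.789, -0.002, 0.002]
ft_force: [2.8, -8.3, -3.1]
opening: 0.331
grip_force: 100.0
{'t': 15.175, 'tcp': array([ 0.503, -0.041,  0.098]), 'shift_cm': array([-0.001, -0.229,  0.161]), 'zdir': array([ 0.001, -0.005, -1.   ]), 'wz': np.float64(-0.16398980486746526)}
```

View pics/w7.png

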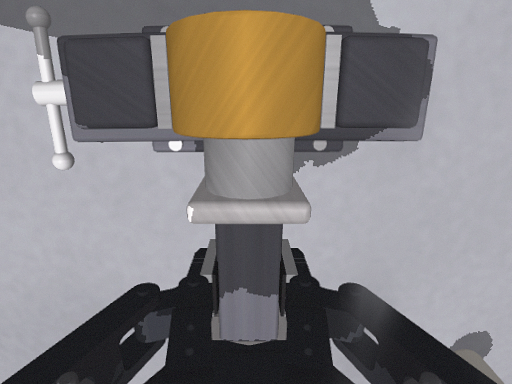

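The plug at (249,165) sits square and centred on the bushing (centre column 247), pressing about 9 N without entering. Withdrawing, lifting and returning.

```bash
python3 -m inch '[{"tx":-1.5,"ty":0,"tz":0,"wx":0,"wy":0,"wz":0},{"tx":-2,"ty":0,"tz":0,"wx":0,"wy":0,"wz":0},{"tx":0,"ty":0,"tz":-3.5,"wx":0,"wy":0,"wz":0},{"tx":0,"ty":0,"tz":-4.5,"wx":0,"wy":0,"wz":0},{"tx":0,"ty":0,"tz":-3,"wx":0,"wy":0,"wz":0}]'
python3 -m inch '[{"tx":0,"ty":0,"tz":0,"wx":0,"wy":0,"wz":6},{"tx":0,"ty":0,"tz":0,"wx":0,"wy":0,"wz":8},{"tx":0,"ty":0,"tz":0,"wx":0,"wy":0,"wz":8},{"tx":0,"ty":0,"tz":0,"wx":0,"wy":0,"wz":2.7},{"tx":0,"ty":0,"tz":0,"wx":0,"wy":0,"wz":0}]'
python3 -c "
from h import *
todo([.505,.304,.013],-.18)"
```

```text
time: 15.9
tcp_pos: [0.5117, -0.0711, 0.21]
tcp_rot: [0.613, 0.79, 0.001, -0.0]
ft_force: [1.3, 0.3, -4.3]
opening: 0.333
grip_force: 100.0
time: 16.52
tcp_pos: [0.5112, -0.0716, 0.2082]
tcp_rot: [0.767, 0.641, 0.0, -0.0]
ft_force: [0.0, 0.7, -3.8]
opening: 0.331
grip_force: 100.0
{'t': 16.525, 'tcp': array([ 0.511, -0.072,  0.208]), 'shift_cm': array([36.838, -7.289, 19.536]), 'zdir': array([-0.,  0., -1.]), 'wz': np.float64(0.06485809979985889)}
```

```bash
python3 -m inch '[{"tx":3,"ty":0,"tz":0,"wx":0,"wy":0,"wz":0},{"tx":5,"ty":-1,"tz":0,"wx":0,"wy":0,"wz":0},{"tx":5.5,"ty":-1,"tz":0,"wx":0,"wy":0,"wz":0},{"tx":5.5,"ty":-1,"tz":0,"wx":0,"wy":0,"wz":0},{"tx":5.5,"ty":-1,"tz":0,"wx":0,"wy":0,"wz":0}]'
python3 -m inch '[{"tx":5.3,"ty":-1,"tz":0,"wx":0,"wy":0,"wz":0},{"tx":4,"ty":-1,"tz":2,"wx":0,"wy":0,"wz":0},{"tx":3,"ty":-1.3,"tz":4,"wx":0,"wy":0,"wz":0},{"tx":0,"ty":0,"tz":4,"wx":0,"wy":0,"wz":0},{"tx":0,"ty":0,"tz":4,"wx":0,"wy":0,"wz":0}]'
python3 -m inch '[{"tx":0,"ty":0,"tz":2.5,"wx":0,"wy":0,"wz":0},{"tx":0,"ty":0,"tz":0,"wx":0,"wy":0,"wz":0}]'
python3 -c "
from h import *
todo([.505,.304,.0125],-.18)"
```

```text
time: 17.15
tcp_pos: [0.516, 0.1781, 0.2082]
tcp_rot: [0.767, 0.641, -0.0, -0.0]
ft_force: [0.9, 0.2, -3.5]
opening: 0.334
grip_force: 100.1
time: 17.77
tcp_pos: [0.5054, 0.304, 0.0667]
tcp_rot: [0.767, 0.641, -0.0, -0.0]
ft_force: [0.6, -0.7, -4.4]
opening: 0.331
grip_force: 100.0
time: 18.02
tcp_pos: [0.5044, 0.3024, 0.0412]
tcp_rot: [0.768, 0.641, -0.002, -0.0]
ft_force: [0.1, -0.9, -3.2]
opening: 0.332
grip_force: 99.9
{'t': 18.025, 'tcp': array([0.504, 0.302, 0.041]), 'shift_cm': array([0.176, 0.042, 2.874]), 'zdir': array([-0.004, -0.002, -1.   ]), 'wz': np.float64(0.038935088515610394)}
```

```bash
python3 -m inch '[{"tx":0,"ty":0,"tz":1.2,"wx":0,"wy":0,"wz":0},{"tx":0,"ty":0,"tz":0.9,"wx":0,"wy":0,"wz":0},{"tx":0,"ty":0,"tz":0.3,"wx":0,"wy":0,"wz":0},{"tx":0,"ty":0,"tz":0,"wx":0,"wy":0,"wz":0}]'
python3 -m inch '[{"tx":0,"ty":0,"tz":0.2,"wx":0,"wy":0,"wz":0},{"tx":0,"ty":0,"tz":0.1,"wx":0,"wy":0,"wz":0},{"tx":0,"ty":0,"tz":0,"wx":0,"wy":0,"wz":0}]'
```

```text
time: 18.52
tcp_pos: [0.506, 0.3033, 0.0194]
tcp_rot: [0.768, 0.64, 0.0, 0.0]
ft_force: [-0.5, 1.9, -3.8]
opening: 0.336
grip_force: 99.9
time: 18.9
tcp_pos: [0.5059, 0.3032, 0.0163]
tcp_rot: [0.768, 0.64, -0.0, 0.0]
ft_force: [0.0, -0.2, -4.2]
opening: 0.334
grip_force: 99.9
```

```bash
python3 -m inch '[{"tx":0,"ty":0,"tz":0.2,"wx":0,"wy":0,"wz":0},{"tx":0,"ty":0,"tz":0.1,"wx":0,"wy":0,"wz":0},{"tx":0,"ty":0,"tz":0,"wx":0,"wy":0,"wz":0}]'
python3 -m inch '[{"tx":0,"ty":0,"tz":0.1,"wx":0,"wy":0,"wz":0},{"tx":0,"ty":0,"tz":0,"wx":0,"wy":0,"wz":0}]'
```

```text
time: 19.27
tcp_pos: [0.5058, 0.3032, 0.0132]
tcp_rot: [0.768, 0.64, -0.0, 0.0]
ft_force: [-0.3, -0.3, -3.8]
opening: 0.331
grip_force: 99.9
time: 19.52
tcp_pos: [0.506, 0.3033, 0.0123]
tcp_rot: [0.768, 0.64, 0.0, 0.0]
ft_force: [-0.3, -0.2, -4.2]
opening: 0.332
grip_force: 100.3
```

```bash
python3 -m inch '[{"tx":0,"ty":0,"tz":0.1,"wx":0,"wy":0,"wz":0},{"tx":0,"ty":0,"tz":0,"wx":0,"wy":0,"wz":0}]'
python3 -m inch '[{"tx":0,"ty":0,"tz":0.1,"wx":0,"wy":0,"wz":0},{"tx":0,"ty":0,"tz":0,"wx":0,"wy":0,"wz":0}]'
```

```text
time: 19.77
tcp_pos: [0.506, 0.3033, 0.0122]
tcp_rot: [0.768, 0.64, 0.0, 0.0]
ft_force: [-1.6, -1.3, 5.1]
opening: 0.334
grip_force: 101.3
time: 20.02
tcp_pos: [0.506, 0.3034, 0.0122]
tcp_rot: [0.768, 0.64, 0.0, 0.0]
ft_force: [-3.0, -3.0, 13.4]
opening: 0.336
grip_force: 102.5
```

On the bench. Releasing and rising.

```bash
python3 -m inch '[{"tx":0,"ty":0,"tz":-0.1,"wx":0,"wy":0,"wz":0},{"tx":0,"ty":0,"tz":0,"wx":0,"wy":0,"wz":0},{"tx":0,"ty":0,"tz":0,"wx":0,"wy":0,"wz":0},{"tx":0,"ty":0,"tz":0,"wx":0,"wy":0,"wz":0},{"tx":0,"ty":0,"tz":0,"wx":0,"wy":0,"wz":0}]' 1 20
python3 -m inch '[{"tx":0,"ty":0,"tz":-1,"wx":0,"wy":0,"wz":0},{"tx":0,"ty":0,"tz":-3,"wx":0,"wy":0,"wz":0},{"tx":0,"ty":0,"tz":-5,"wx":0,"wy":0,"wz":0},{"tx":0,"ty":0,"tz":-5,"wx":0,"wy":0,"wz":0},{"tx":0,"ty":0,"tz":0,"wx":0,"wy":0,"wz":0}]'
python3 - <<'E'
from h import *
o=env.get_obs(); cv2.imwrite('pics/w8.png',vision.snapshot('wrist'))
for r in vision.spot_point("gauge_mid","wrist")[:3]: print(r["at"],at_z("wrist",r["at"],.025,o))
E
```

```text
time: 20.65
tcp_pos: [0.5059, 0.3032, 0.0111]
tcp_rot: [0.768, 0.64, -0.0, 0.0]
ft_force: [-0.0, -0.3, 0.1]
opening: 0.997
grip_force: 0.0
time: 21.28
tcp_pos: [0.5081, 0.3053, 0.156]
tcp_rot: [0.768, 0.64, 0.005, 0.0]
ft_force: [-0.3, 0.0, 0.2]
opening: 0.998
grip_force: 0.0
[415.2, 108.4] [0.677 0.353 0.025]
[246.0, 193.5] [0.505 0.3   0.025]
[119.4, 294.9] [0.34  0.207 0.025]
```

View pics/w8.png

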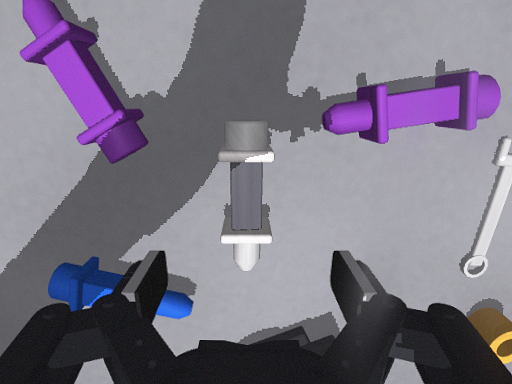

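The gauge lies flat at (246,193), where it was at the start, and the gripper is clear. Handing in.

```bash
python3 -c "
from workcell import finish_job
print(finish_job())"
```

```text
the job is handed in; nothing more can be done
None
```

I handed the job in at about 21 s: the go end seated home with the collar touching at about 7 N, the no-go end was refused at about 9 N, and the larger gauge is back about where it lay, with the smaller one untouched; the hand-in returned no verdict.

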